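Undo a push-and-turn safety cap at the assembly bench

ROBOT

A 6-joint arm with a two-finger parallel gripper is mounted at the origin on the work surface. World frame = base frame: x ahead of the robot, y to its left, z up, the work surface at z = 0. Lengths are in mm, angles in degrees, forces in N, time in s.
With the tool pointing down it reaches from about 300 to 850 mm from the base axis. Payload 4.2 kg.
Tool frame: the origin (TCP) lies on the centre line of the jaws, within the pads' length; the fingertips stand 8 mm ahead of it and the grasp point (between the pads) lies 11 mm behind it; z points along the fingers, y is the line along which they close (so a half turn about z gives the same grasp; the last joint's range is limited). The gripper opens to 91 mm and grips with 3 to 60 N. Pads are 32 mm wide; open, the fingers measure 118 mm over their backs; the gripper's body (76 mm by 178 mm) begins 60 mm behind the grasp point.
Start: joints at [-68.297, 18.312, 89.639, -0, 72.044, -1.146], TCP at [223.284, -529.893, 221.976] pointing down, gripper open.
Joint ranges: [-177.97, 177.97], [-48.28, 115.42], [12.27, 149.76], [-77.06, 257.06], [2.81, 150.46], [-146.56, 146.56]. Speed limits (degrees/s): [147.25, 147.25, 180, 180, 180, 180].

INTERFACE

Orientations are given as [roll, pitch, yaw] about the fixed x, y, z axes, in that order (R = Rz(yaw) Ry(pitch) Rx(roll)).
In Python, from workcell import telemetry, eyes, ticket gives the robot as it stands. The module is installed in compiled form; this text tells all that it offers.
- The arm moves only by the shell command python3 -m crank 'ROWS' [OPENING] [FORCE]. ROWS is JSON, a list of rows, each an object of numbers: "dx", "dy", "dz": the shift along the world's x, y, z normalised to -1 to 1, where 1 is 80 cm; "yaw": the turn about the world's z normalised to -1 to 1, where 1 is 5 degrees. A call has 1 to 10 rows; each row shifts and turns the commanded pose from where the row before left it; what a row does not reach is not made up. A row lasts 1/8 s, in which the tool goes at most 62.5 mm and 10.7 degrees, less where a joint would pass 70% of its speed; a pose out of reach is approached as far as the arm can. A call with a number of a shift or a turn outside -1 to 1 is refused whole. A call with a gripper value outside its range is refused whole. OPENING is the opening, from 0 (shut) to 1 (fully open), set as the call begins (- or left out, the last holds). The fingers move at their own pace and stop on an object; FORCE is the grip in N (left out, the last holds). Time passes only in rows, so rows that do not move let the fingers close. It gives the time, the measured TCP pose, the force, the opening and the grip force at its end, in the units of the state.
- telemetry.state(): the state, without advancing time (a new reading comes with each control period).
- eyes.grab_frame(name): name is "side" or "top" or "wrist"; returns the picture (384x512x3 uint8, red, green, blue); there is no depth.
- eyes.calibration(name): a dict with "camera_matrix" (3x3 intrinsics, pixels), "world_from_camera" (4x4, takes a point from camera to world coordinates). Camera axes: x right, y down, z forward; pixel columns grow to the right and rows downward; lengths in mm; the calibration is good to about 2 mm. The wrist camera is an equidistant fisheye: a pixel r from the principal point sees the ray r / f radians off the axis. A picture is of the moment at which its call begins: read the wrist's pose just before it. calibration takes no time and is no camera call; for the wrist camera it gives the pose at the moment of the call.
- ticket.job_done(): hands the job in; it is judged then, once.
The state is a dict: "time_s": time; "qpos": joint angles; "qvel": joint speeds; "effort": joint torques, N m; "ee_pos": TCP position; "ee_rot": TCP orientation; "force": force on the tool from outside, world axes, zero at the start; "torque": the same for the moment, N m; "gripper_width": finger opening in mm; "gripper_force": force on a finger pad.
Only numpy, scipy, OpenCV 4.12 (cv2) and the standard library are available. Lean on these libraries where they do the work, as an engineer would, in place of code of your own. Each camera call takes 0.05 s, during which the arm holds its last target. There are 200 camera calls.

TASK

Open the solvent bottle held in the bench clamp: its red safety cap must be pressed down while it is turned anticlockwise, because turning alone only makes it slip round. Feel your way and never load the cap on the bottle with more than 45 N. Then lift the cap off, set it down gently, open side down, in the low blue tray with the yellow mat, let go, and leave the other things on the bench where they are.

Things in the scene. Friction and masses are not known exactly. Their poses are not given: they have to be found in the camera images.
- cap_center (a point): Centre (half-way up, on the axis) of the red ribbed safety cap, loose: 48 mm diameter, 34 mm high, 24 to 42 g, flat top with three white bars, open below; z up out of its top. It starts on the bottle's neck, top 177 mm above the bottle's underside, at any yaw, 1.5 mm sideways play. Grip it across its diameter from above; finger tips may reach 30 mm below its top
- cap: The same cap; origin at the centre of its underside. A spring holds it up against hidden latches, and unpressed it spins freely. Pressing it down 5.5 mm to a hard stop takes 7 N rising to 17 N; there its teeth (every 45 degrees) grip the inner cap. If tooth stands on tooth it stops hard after 3 mm: keep 18 to 22 N on it while turning, and it drops in within 45 degrees
- inner_cap (a joint): Angle of the hidden inner cap, rad: starts at 0 to 0.15, grows anticlockwise seen from above, end stop at 2.0. Only the pressed cap turns it, either way (needs 0.1 to 0.2 N m; keep 18 to 22 N on the cap); it stays where left. The cap is held on below about 0.9 and free above 1.1. A yellow pointer under the cap's edge shows it: red mark shut, green mark open
- neck (a point): Centre of the bottle's shoulder top, on its axis, 135 mm above the bottle's underside. The cap's underside starts 8 mm above it and is 2.5 mm above it when fully pressed. Once the inner cap is open, easing off lets the spring raise the cap 2 mm more than at the start, and it lifts straight off
- bottle: White solvent bottle, 76 mm diameter, orange band, fixed in a round blue clamp on a 110 mm square aluminium plate screwed to the bench; it cannot move. Origin: underside of the plate, on the bottle's axis; z up. Shoulder 62 mm diameter, neck 30 mm; uncapped it ends about 175 mm up
- tray_in (a point): Centre of the inner floor of the low blue tray with the yellow mat, fixed to the bench, outside 150 x 150 x 18 mm, walls 5 mm, floor 5 mm above the bench; x and y along its sides, z up. It stands on the left or the right of the bottle
- parts_bin: Blue parts bin with metal discs, 160 x 130 x 60 mm, fixed, on the other side of the bottle from the tray; origin centre of its underside. Not to be used
- screwdriver: Loose screwdriver lying between robot and bottle; leave alone
- wrench: Loose steel wrench lying beyond and to the right; leave alone
- oil_bottle: Loose grey bottle with a blue cap, 56 mm diameter, 140 mm high, standing beyond the solvent bottle; origin centre of its underside; leave alone
- flange: Loose aluminium flange, 76 mm diameter, 35 mm high, beyond and to the left; leave alone
- gear_housing: Loose dark gear housing, 70 x 60 x 82 mm, at the right; leave alone
- seal_ring: Loose black rubber ring, 70 mm diameter, 12 mm high, at the left; leave alone
Not all that is in view belongs to the job. Of the things like the cap, leave any that is purple; of the rest the smaller one is meant.

How it is judged:
By the outcome, as a careful person would: the job done as asked, in the order asked, and still so for the second after the job is handed in, with the robot touching nothing.
It also fails if it takes over 72 s, if anything falls off the work surface, if the arm or the gripper's body presses on something with over 40 N, if the wrist force passes 120 N, or if a joint passes its speed limit or range.

## Working session

There is one attempt and no reset: what is moved stays moved. The work goes in short steps, Python scripts to look and compute and a shell command to move; the robot and the scene stay as the last step left them, time stands still between calls to the robot, and variables do not carry over. Pictures are saved under pics/ and viewed, at most 10 in all, crops included, and the job is handed in when it is done.

```bash
mkdir -p pics
cat > h.py <<'E'
import numpy as np, cv2
from workcell import telemetry, eyes, ticket
def ray(name,u,v,cal=None):
    c=cal or eyes.calibration(name);K=np.array(c["camera_matrix"]);T=np.array(c["world_from_camera"])
    a=np.array([(u-K[0,2])/K[0,0],(v-K[1,2])/K[1,1]])
    if name=="wrist":
        r=np.linalg.norm(a);d=np.r_[a/max(r,1e-9)*np.sin(r),np.cos(r)]
    else: d=np.r_[a,1]
    return T[:3,3],T[:3,:3]@d
def atz(name,u,v,z,cal=None):
    o,d=ray(name,u,v,cal);return o+d*(z-o[2])/d[2]
def tri(n1,p1,n2,p2):
    A=[];b=[];M=0;v=0
    for n,p in((n1,p1),(n2,p2)):
        o,d=ray(n,*p);d=d/np.linalg.norm(d);P=np.eye(3)-np.outer(d,d);M=M+P;v=v+P@o
    return np.linalg.solve(M,v)
def snap(name,f):
    im=cv2.cvtColor(eyes.grab_frame(name),cv2.COLOR_RGB2BGR);cv2.imwrite(f"pics/{f}_raw.png",im);return im
E
python3 - <<'E'
from h import *
print({k:np.round(v,2).tolist() if not isinstance(v,float) else v for k,v in telemetry.state().items()})
a=snap("top","t0");b=snap("side","s0")
cv2.imwrite("pics/t0.png",cv2.resize(a,(800,600)));cv2.imwrite("pics/s0.png",cv2.resize(b,(800,600)))
for n in("top","side"):
    c=eyes.calibration(n);print(np.round(c["camera_matrix"],1).tolist(),np.round(c["world_from_camera"],3).tolist())
E
```

```text
{'time_s': 0.0, 'qpos': [-68.3, 18.35, 89.71, -0.0, 72.04, -1.15], 'qvel': [0.08, 0.04, -0.1, 0.08, 0.07, 0.04], 'effort': [-0.0, -41.25, -23.2, 0.07, 0.05, -0.0], 'ee_pos': [223.1, -529.41, 221.11], 'ee_rot': [-179.9, -0.0, 22.85], 'force': [-0.44, 0.95, -1.11], 'torque': [0.01, 0.02, 0.04], 'gripper_force': 0.0, 'gripper_width': 91.30732270369043}
[[362.8, 0.0, 252.9], [0.0, 362.8, 190.3], [0.0, 0.0, 1.0]] [[0.006, -0.996, 0.087, 470.742], [-1.0, -0.009, -0.028, 7.209], [0.028, -0.086, -0.996, 1209.464], [0.0, 0.0, 0.0, 1.0]]
[[479.6, 0.0, 250.1], [0.0, 479.6, 188.5], [0.0, 0.0, 1.0]] [[-0.735, -0.384, 0.559, -218.296], [-0.678, 0.432, -0.595, 827.362], [-0.013, -0.816, -0.578, 934.258], [0.0, 0.0, 0.0, 1.0]]
```

View pics/t0.png

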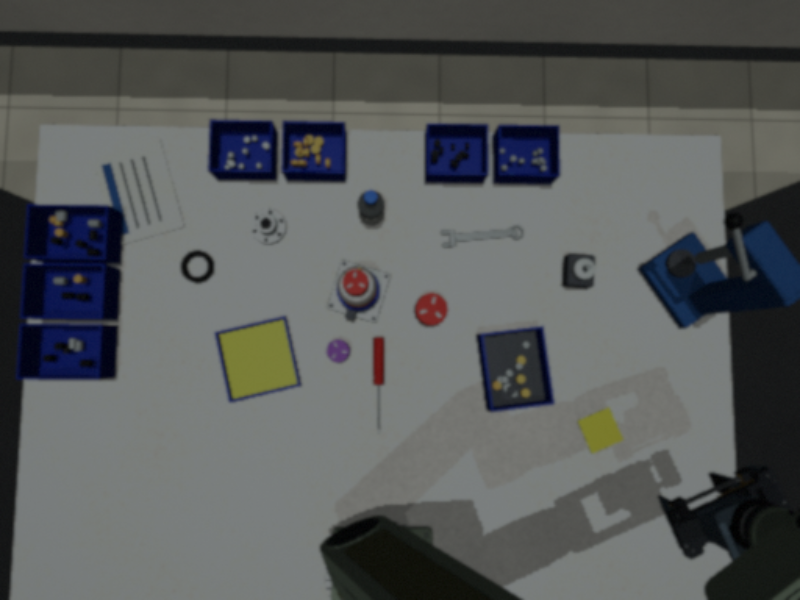

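View pics/s0.png

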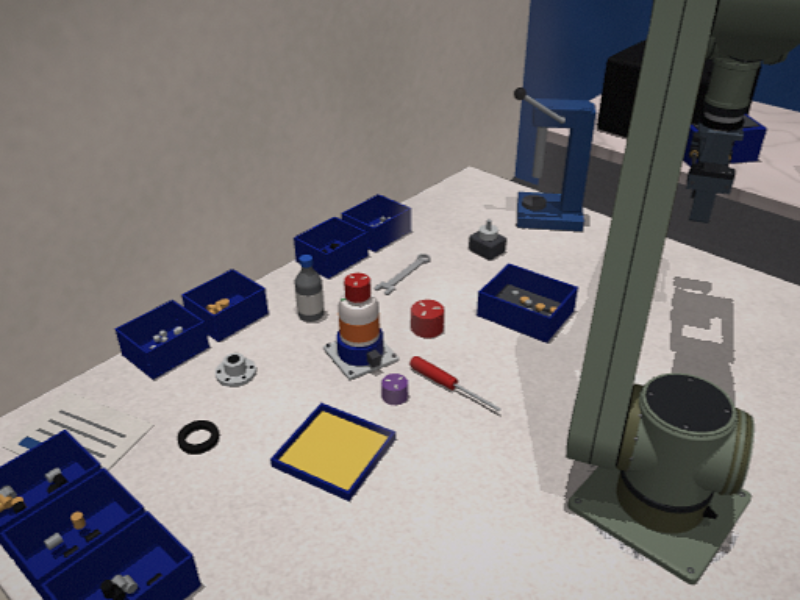

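The top view shows the target cap at (355,281), with the larger red decoy at (431,309) and the purple one at (338,350). The yellow tray is on the left, corners (217,334), (286,318), (300,384), (231,400). In the side view the cap top is at about (357,280).

Run:
```python
from h import *
s=512/800
print("cap tri",tri("top",(355*s,281*s),"side",(357*s,280*s)))
for z in(170,177,185):print(z,atz("top",355*s,281*s,z),atz("side",357*s,280*s,z))
C=np.array([atz("top",u*s,v*s,18)[:2] for u,v in((217,334),(286,318),(300,384),(231,400))])
print("tray",C.round(),C.mean(0)); print(cv2.minAreaRect(C.astype(np.float32)))
C2=np.array([atz("side",u*s,v*s,18)[:2] for u,v in((272,460),(322,405),(395,438),(348,496))]);print(C2.round(),C2.mean(0))
print("plate",atz("top",359*s,291*s,5),"oil",atz("top",371*s,198*s,140))
```

```text
cap tri [590.81238071  53.13050622 174.98911349]
170 [590.74332131  52.77784214 170.        ] [596.8721024   48.51333719 170.        ]
177 [589.93520296  52.47097215 177.        ] [589.40580398  55.64697447 177.        ]
185 [589.01163912  52.12026359 185.        ] [580.87289151  63.79970279 185.        ]
tray [[495. 345.]
 [529. 203.]
 [392. 171.]
 [359. 312.]] [443.73387728 257.35937664]
((443.58245849609375, 257.126220703125), (140.36703491210938, 146.16949462890625), 13.61630916595459)
[[497. 353.]
 [530. 211.]
 [382. 184.]
 [354. 322.]] [440.61663521 267.44638982]
plate [588.42309792  51.2302124    5.        ] oil [754.96605487  25.40398642 140.        ]
```

```bash
python3 -m crank '[{"dx":0.023,"dy":0.036,"dz":0.005},{"dx":0.023,"dy":0.036,"dz":0.005},{"dx":0.023,"dy":0.036,"dz":0.005},{"dx":0.023,"dy":0.036,"dz":0.005},{"dx":0.023,"dy":0.036,"dz":0.005},{"dx":0.023,"dy":0.036,"dz":0.005},{"dx":0.023,"dy":0.036,"dz":0.005},{"dx":0.023,"dy":0.036,"dz":0.005},{"dx":0.023,"dy":0.036,"dz":0.005},{"dx":0.023,"dy":0.036,"dz":0.005}]' 1 10
python3 -m crank '[{"dx":0.023,"dy":0.036},{"dx":0.023,"dy":0.036},{"dx":0.023,"dy":0.036},{"dx":0.023,"dy":0.036},{"dx":0.023,"dy":0.036},{"dx":0.023,"dy":0.036},{"dx":0.023,"dy":0.036},{"dx":0.023,"dy":0.036},{"dx":0.023,"dy":0.036},{"dx":0.023,"dy":0.036}]'
python3 -m crank '[{"dx":0},{"dx":0},{"dx":0}]'
python3 - <<'E'
from h import *
import json
c=eyes.calibration("wrist");a=snap("wrist","w0");cv2.imwrite("pics/w0.png",cv2.resize(a,(800,600)))
json.dump({k:np.array(v).tolist() for k,v in c.items() if k in("camera_matrix","world_from_camera")},open("w0.json","w"))
print(np.round(c["camera_matrix"],1).tolist(),np.round(c["world_from_camera"],2).tolist())
E
```

```text
[[297.3, 0.0, 249.9], [0.0, 297.3, 192.3], [0.0, 0.0, 1.0]] [[0.39, -0.88, -0.26, 296.82], [-0.92, -0.37, -0.11, -499.17], [-0.0, 0.28, -0.96, 382.96], [0.0, 0.0, 0.0, 1.0]]validation failed for argument at $[0]...
validation failed for argument at $[0]...
validation failed for argument at $[0]...
```

View pics/w0.png

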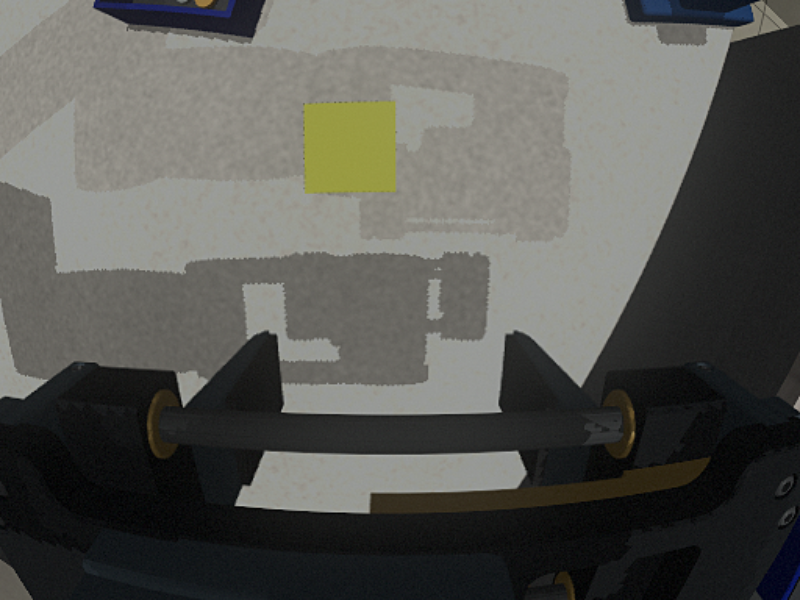

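The arm didn't move because the rows were refused, probably since every key is needed in each row. The picture shows only the bench with the fingers ahead.

```bash
python3 -m crank '[{"dx":0.023,"dy":0.036,"dz":0.005,"yaw":0},{"dx":0.023,"dy":0.036,"dz":0.005,"yaw":0},{"dx":0.023,"dy":0.036,"dz":0.005,"yaw":0},{"dx":0.023,"dy":0.036,"dz":0.005,"yaw":0},{"dx":0.023,"dy":0.036,"dz":0.005,"yaw":0},{"dx":0.023,"dy":0.036,"dz":0.005,"yaw":0},{"dx":0.023,"dy":0.036,"dz":0.005,"yaw":0},{"dx":0.023,"dy":0.036,"dz":0.005,"yaw":0},{"dx":0.023,"dy":0.036,"dz":0.005,"yaw":0},{"dx":0.023,"dy":0.036,"dz":0.005,"yaw":0}]' 1 10
```

```text
time_s: 1.4
ee_pos: [407.6, -240.8, 261.9]
ee_rot: [-180.0, 0.0, 22.8]
force: [0.8, -0.5, -0.2]
gripper_width: 90.9
gripper_force: 0.0
```

```bash
python3 -m crank '[{"dx":0.023,"dy":0.036,"dz":0,"yaw":0},{"dx":0.023,"dy":0.036,"dz":0,"yaw":0},{"dx":0.023,"dy":0.036,"dz":0,"yaw":0},{"dx":0.023,"dy":0.036,"dz":0,"yaw":0},{"dx":0.023,"dy":0.036,"dz":0,"yaw":0},{"dx":0.023,"dy":0.036,"dz":0,"yaw":0},{"dx":0.023,"dy":0.036,"dz":0,"yaw":0},{"dx":0.023,"dy":0.036,"dz":0,"yaw":0},{"dx":0.02,"dy":0.036,"dz":0,"yaw":0},{"dx":0,"dy":0.036,"dz":0,"yaw":0}]'
python3 -m crank '[{"dx":0,"dy":0,"dz":0,"yaw":0},{"dx":0,"dy":0,"dz":0,"yaw":0}]'
python3 - <<'E'
from h import *
import json
c=eyes.calibration("wrist");a=snap("wrist","w1");cv2.imwrite("pics/w1.png",cv2.resize(a,(800,600)))
json.dump({k:np.array(v).tolist() for k,v in c.items() if k in("camera_matrix","world_from_camera")},open("w1.json","w"))
E
```

```text
time_s: 2.65
ee_pos: [571.2, 47.1, 261.2]
ee_rot: [-180.0, 0.0, 22.9]
force: [0.2, 0.2, -1.1]
gripper_width: 91.5
gripper_force: 0.0
time_s: 2.9
ee_pos: [570.3, 45.6, 261.7]
ee_rot: [180.0, 0.0, 22.9]
force: [0.2, -0.6, -0.2]
gripper_width: 91.1
gripper_force: 0.0
```

View pics/w1.png

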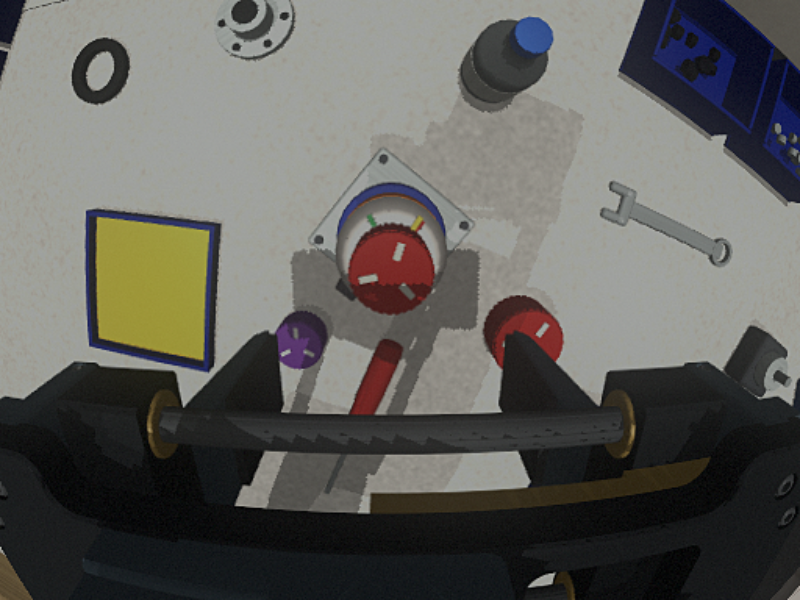

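The wrist view shows the cap top centred at about (392,273), with the yellow pointer at (418,225) and the green mark at (372,220). The tray spans (88,211), (219,223), (213,370), (90,345).

Run:
```python
from h import *
import json
c=json.load(open("w1.json"));s=.64
print("cap",atz("wrist",392*s,273*s,177,c), atz("wrist",349*s,273*s,177,c),atz("wrist",435*s,273*s,177,c))
C=np.array([atz("wrist",u*s,v*s,18,c)[:2] for u,v in((88,211),(219,223),(213,370),(90,345))]);print(C.round(),C.mean(0))
print("plate",np.mean([atz("wrist",u*s,v*s,5,c) for u,v in((318,240),(464,226))],0))
print(telemetry.state()["ee_pos"])
```

```text
cap [591.52360718  53.46102833 177.        ] [582.44828579  75.10040687 177.        ] [600.68427872  31.84585348 177.        ]
[[502. 349.]
 [541. 203.]
 [396. 167.]
 [357. 316.]] [448.96974396 258.93263884]
plate [589.34328757  53.26863667   5.        ]
[570.31680848  45.30608036 261.90609109]
```

```bash
python3 -m crank '[{"dx":0.013,"dy":0.005,"dz":0,"yaw":0},{"dx":0.013,"dy":0.005,"dz":0,"yaw":0},{"dx":0,"dy":0,"dz":-0.025,"yaw":0},{"dx":0,"dy":0,"dz":-0.025,"yaw":0},{"dx":0,"dy":0,"dz":-0.025,"yaw":0},{"dx":0,"dy":0,"dz":-0.025,"yaw":0},{"dx":0,"dy":0,"dz":-0.018,"yaw":0},{"dx":0,"dy":0,"dz":-0.012,"yaw":0},{"dx":0,"dy":0,"dz":0,"yaw":0},{"dx":0,"dy":0,"dz":0,"yaw":0}]'
python3 -m crank '[{"dx":0,"dy":0,"dz":0,"yaw":0},{"dx":0,"dy":0,"dz":0,"yaw":0},{"dx":0,"dy":0,"dz":0,"yaw":0},{"dx":0,"dy":0,"dz":0,"yaw":0},{"dx":0,"dy":0,"dz":0,"yaw":0},{"dx":0,"dy":0,"dz":0,"yaw":0},{"dx":0,"dy":0,"dz":0,"yaw":0},{"dx":0,"dy":0,"dz":0,"yaw":0}]' 0.45 10
```

```text
time_s: 4.2
ee_pos: [591.8, 54.1, 158.7]
ee_rot: [180.0, -0.1, 22.9]
force: [-0.3, 0.6, -0.7]
gripper_width: 91.3
gripper_force: 0.0
time_s: 5.2
ee_pos: [591.2, 54.2, 158.0]
ee_rot: [-180.0, 0.0, 22.8]
force: [-1.0, 0.4, 0.2]
gripper_width: 47.9
gripper_force: 10.0
```

```bash
python3 -m crank '[{"dx":0,"dy":0,"dz":0,"yaw":0},{"dx":0,"dy":0,"dz":0,"yaw":0},{"dx":0,"dy":0,"dz":-0.001,"yaw":0},{"dx":0,"dy":0,"dz":-0.001,"yaw":0},{"dx":0,"dy":0,"dz":-0.001,"yaw":0},{"dx":0,"dy":0,"dz":0,"yaw":0}]' 0.4 45
```

```text
time_s: 5.95
ee_pos: [591.4, 54.2, 156.8]
ee_rot: [180.0, -0.1, 22.8]
force: [-2.6, 0.8, 7.4]
gripper_width: 47.6
gripper_force: 45.0
```

```bash
python3 -m crank '[{"dx":0,"dy":0,"dz":-0.001,"yaw":0},{"dx":0,"dy":0,"dz":-0.001,"yaw":0},{"dx":0,"dy":0,"dz":0,"yaw":0}]'
python3 -m crank '[{"dx":0,"dy":0,"dz":-0.001,"yaw":0},{"dx":0,"dy":0,"dz":-0.0005,"yaw":0},{"dx":0,"dy":0,"dz":0,"yaw":0}]'
```

```text
time_s: 6.32
ee_pos: [591.5, 54.2, 155.6]
ee_rot: [180.0, -0.1, 22.9]
force: [-3.6, 0.8, 8.7]
gripper_width: 47.4
gripper_force: 45.0
time_s: 6.7
ee_pos: [591.5, 54.2, 154.8]
ee_rot: [180.0, -0.1, 22.9]
force: [-4.0, 0.6, 10.4]
gripper_width: 47.5
gripper_force: 45.0
```

```bash
python3 -m crank '[{"dx":0,"dy":0,"dz":-0.001,"yaw":0},{"dx":0,"dy":0,"dz":-0.0005,"yaw":0},{"dx":0,"dy":0,"dz":0,"yaw":0}]'
python3 -m crank '[{"dx":0,"dy":0,"dz":-0.001,"yaw":0},{"dx":0,"dy":0,"dz":0,"yaw":0},{"dx":0,"dy":0,"dz":0,"yaw":0}]'
```

```text
time_s: 7.08
ee_pos: [591.6, 54.2, 153.9]
ee_rot: [180.0, -0.1, 22.9]
force: [-4.2, 0.0, 11.5]
gripper_width: 47.6
gripper_force: 45.0
time_s: 7.45
ee_pos: [591.5, 54.2, 153.3]
ee_rot: [180.0, -0.1, 22.9]
force: [-4.2, 1.0, 12.9]
gripper_width: 47.8
gripper_force: 45.0
```

```bash
python3 -m crank '[{"dx":0,"dy":0,"dz":-0.001,"yaw":0},{"dx":0,"dy":0,"dz":0,"yaw":0},{"dx":0,"dy":0,"dz":0,"yaw":0}]'
python3 -m crank '[{"dx":0,"dy":0,"dz":-0.001,"yaw":0},{"dx":0,"dy":0,"dz":0,"yaw":0},{"dx":0,"dy":0,"dz":0,"yaw":0}]'
```

```text
time_s: 7.82
ee_pos: [591.6, 54.2, 152.7]
ee_rot: [180.0, -0.1, 22.8]
force: [-4.5, 0.2, 13.6]
gripper_width: 47.6
gripper_force: 45.0
time_s: 8.2
ee_pos: [591.6, 54.2, 152.4]
ee_rot: [180.0, -0.2, 22.8]
force: [-4.8, 1.2, 15.5]
gripper_width: 47.4
gripper_force: 45.0
```

```bash
python3 -m crank '[{"dx":0,"dy":0,"dz":-0.001,"yaw":0},{"dx":0,"dy":0,"dz":0,"yaw":0},{"dx":0,"dy":0,"dz":0,"yaw":0}]'
python3 -m crank '[{"dx":0,"dy":0,"dz":-0.0003,"yaw":0},{"dx":0,"dy":0,"dz":0,"yaw":0.4},{"dx":0,"dy":0,"dz":0,"yaw":0.4},{"dx":0,"dy":0,"dz":0,"yaw":0.4}]'; python3 -c "
from h import *
s=telemetry.state();print(s['force'],s['torque'],s['ee_pos'],s['qpos'])"
```

```text
time_s: 8.57
ee_pos: [591.6, 54.2, 152.3]
ee_rot: [179.9, -0.2, 22.8]
force: [-6.4, 0.3, 19.8]
gripper_width: 47.1
gripper_force: 45.0
time_s: 9.07
ee_pos: [591.7, 54.2, 152.3]
ee_rot: [179.9, -0.2, 28.9]
force: [-5.5, 0.3, 19.0]
gripper_width: 47.6
gripper_force: 45.0
[-5.48901381  0.34259587 19.03788101] [ 0.07446804  0.92245762 -0.02324651] [591.67301706  54.2311024  152.25988342] [4.12320208e+00 2.28062150e+01 9.32668249e+01 9.48683035e-03
 6.37237622e+01 6.52243489e+01]
```

```bash
python3 -m crank '[{"dx":0,"dy":0,"dz":0,"yaw":0.5},{"dx":0,"dy":0,"dz":0,"yaw":0.5},{"dx":0,"dy":0,"dz":0,"yaw":0.5},{"dx":0,"dy":0,"dz":0,"yaw":0.5},{"dx":0,"dy":0,"dz":0,"yaw":0.5},{"dx":0,"dy":0,"dz":0,"yaw":0.5},{"dx":0,"dy":0,"dz":0,"yaw":0.5},{"dx":0,"dy":0,"dz":0,"yaw":0.5}]'; python3 -c "
from h import *
s=telemetry.state();print(s['force'],s['torque'],s['ee_pos'])"
```

```text
time_s: 10.07
ee_pos: [591.9, 54.2, 152.2]
ee_rot: [179.8, -0.2, 48.9]
force: [-6.6, 0.2, 19.6]
gripper_width: 47.2
gripper_force: 45.0
[-6.60443471  0.23559395 19.59787442] [ 0.03472282  1.10343241 -0.07852105] [591.897322    54.15009617 152.24955931]
```

```bash
python3 -m crank '[{"dx":-0.0007,"dy":0,"dz":0,"yaw":0.6},{"dx":0,"dy":0,"dz":0,"yaw":0.6},{"dx":0,"dy":0,"dz":0,"yaw":0.6},{"dx":0,"dy":0,"dz":0,"yaw":0.6},{"dx":0,"dy":0,"dz":0,"yaw":0.6},{"dx":0,"dy":0,"dz":0,"yaw":0.6},{"dx":0,"dy":0,"dz":0,"yaw":0.6},{"dx":0,"dy":0,"dz":0,"yaw":0.6}]'; python3 -c "
from h import *
s=telemetry.state();print(s['force'],s['torque'],s['ee_pos'])"
```

```text
time_s: 11.08
ee_pos: [591.9, 54.4, 152.3]
ee_rot: [179.7, -0.1, 72.9]
force: [-4.1, 2.7, 18.6]
gripper_width: 47.2
gripper_force: 45.0
[-4.05182853  2.72277743 18.55102917] [ 0.27843143  0.70564709 -0.05778848] [591.94084991  54.38063554 152.27318128]
```

Run:
```python
from h import *
print(np.mean([telemetry.state()['torque'] for _ in range(5)],0))
a=snap("wrist","w2");b=snap("side","s2")
cv2.imwrite("pics/w2.png",np.hstack([cv2.resize(a[90:290,130:400],(405,300)),cv2.resize(b[150:250,180:280],(300,300),interpolation=cv2.INTER_CUBIC)]))
```

```text
[ 0.27843143  0.70564709 -0.05778848]
```

View pics/w2.png

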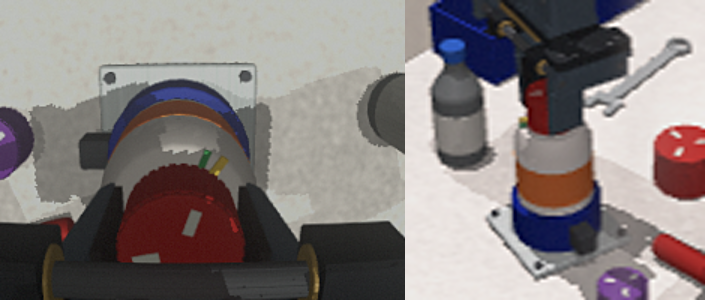

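The yellow pointer, at (220,165) in the crop, has moved close to the green mark at (205,158), so the inner cap is turning. I'll turn about 36° more.

```bash
python3 -m crank '[{"dx":0,"dy":-0.0004,"dz":0,"yaw":0.6},{"dx":0,"dy":0,"dz":0,"yaw":0.6},{"dx":0,"dy":0,"dz":0,"yaw":0.6},{"dx":0,"dy":0,"dz":0,"yaw":0.6},{"dx":0,"dy":0,"dz":0,"yaw":0.6},{"dx":0,"dy":0,"dz":0,"yaw":0.6}]'
python3 -m crank '[{"dx":0,"dy":0,"dz":0,"yaw":0.6},{"dx":0,"dy":0,"dz":0,"yaw":0.6},{"dx":0,"dy":0,"dz":0,"yaw":0.6},{"dx":0,"dy":0,"dz":0,"yaw":0.6},{"dx":0,"dy":0,"dz":0,"yaw":0.6},{"dx":0,"dy":0,"dz":0,"yaw":0.6},{"dx":0,"dy":0,"dz":0,"yaw":0}]'
python3 - <<'E'
from h import *
print(telemetry.state()['torque'])
a=snap("wrist","w3");b=snap("side","s3")
cv2.imwrite("pics/w3.png",np.hstack([cv2.resize(a[90:290,130:400],(405,300)),cv2.resize(b[150:250,180:280],(300,300),interpolation=cv2.INTER_CUBIC)]))
E
```

```text
time_s: 11.92
ee_pos: [592.1, 54.0, 152.3]
ee_rot: [179.7, -0.0, 90.9]
force: [-4.7, -0.2, 18.7]
gripper_width: 47.7
gripper_force: 45.0
time_s: 12.8
ee_pos: [592.1, 54.4, 152.3]
ee_rot: [179.7, 0.0, 108.8]
force: [-4.0, 0.7, 17.7]
gripper_width: 47.4
gripper_force: 45.0
[ 0.21841725  0.61974301 -0.05341178]
```

View pics/w3.png

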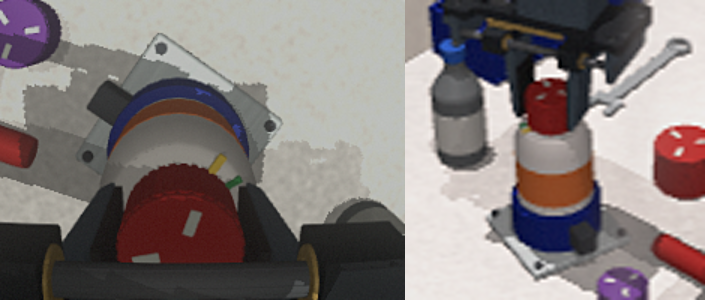

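The pointer at (218,163) is now past the green mark at (235,183), so the cap is open. Next I'll ease off and lift.

```bash
python3 -m crank '[{"dx":0,"dy":0,"dz":0.002,"yaw":0},{"dx":0,"dy":0,"dz":0.002,"yaw":0},{"dx":0,"dy":0,"dz":0.002,"yaw":0},{"dx":0,"dy":0,"dz":0.002,"yaw":0},{"dx":0,"dy":0,"dz":0.002,"yaw":0},{"dx":0,"dy":0,"dz":0.002,"yaw":0},{"dx":0,"dy":0,"dz":0.002,"yaw":0},{"dx":0,"dy":0,"dz":0.002,"yaw":0},{"dx":0,"dy":0,"dz":0,"yaw":0}]'
```

```text
time_s: 14.02
ee_pos: [590.2, 53.9, 160.3]
ee_rot: [-179.9, -0.0, 108.9]
force: [-0.5, -0.8, 0.5]
gripper_width: 47.3
gripper_force: 45.0
```

```bash
python3 -m crank '[{"dx":0,"dy":0,"dz":0.004,"yaw":0},{"dx":0,"dy":0,"dz":0.004,"yaw":0},{"dx":0,"dy":0,"dz":0.005,"yaw":0},{"dx":0,"dy":0,"dz":0.01,"yaw":0},{"dx":0,"dy":0,"dz":0.015,"yaw":0},{"dx":0,"dy":0,"dz":0.015,"yaw":0},{"dx":0,"dy":0,"dz":0.02,"yaw":0},{"dx":0,"dy":0,"dz":0.02,"yaw":0},{"dx":0,"dy":0,"dz":0,"yaw":0}]' - 30
```

```text
time_s: 15.15
ee_pos: [591.6, 53.9, 237.3]
ee_rot: [179.8, 0.1, 108.8]
force: [0.5, 0.7, -0.3]
gripper_width: 47.7
gripper_force: 30.0
```

Run:
```python
from h import *
print(telemetry.state()['force'])
a=snap("side","s4")
cv2.imwrite("pics/s4.png",cv2.resize(a[60:300,150:390],(500,500)))
```

```text
[ 0.50192283  0.66227189 -0.29869509]
```

View pics/s4.png

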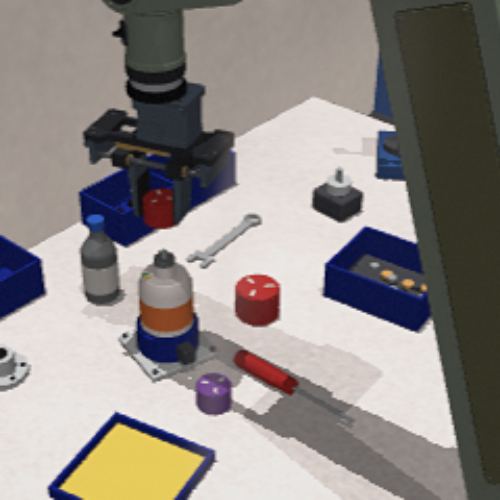

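The cap is off and held, and the bottle neck is bare. Moving to the tray.

```bash
python3 -m crank '[{"dx":-0.018,"dy":0.026,"dz":0,"yaw":-0.1},{"dx":-0.018,"dy":0.026,"dz":0,"yaw":-0.1},{"dx":-0.018,"dy":0.026,"dz":0,"yaw":-0.1},{"dx":-0.018,"dy":0.026,"dz":0,"yaw":-0.1},{"dx":-0.018,"dy":0.026,"dz":0,"yaw":-0.1},{"dx":-0.018,"dy":0.026,"dz":0,"yaw":-0.1},{"dx":-0.018,"dy":0.025,"dz":0,"yaw":-0.1},{"dx":-0.018,"dy":0.025,"dz":0,"yaw":-0.1},{"dx":-0.018,"dy":0.025,"dz":0,"yaw":-0.1},{"dx":-0.018,"dy":0.025,"dz":0,"yaw":-0.1}]'
python3 -m crank '[{"dx":0,"dy":0,"dz":0,"yaw":0},{"dx":0,"dy":0,"dz":-0.03,"yaw":0},{"dx":0,"dy":0,"dz":-0.04,"yaw":0},{"dx":0,"dy":0,"dz":-0.04,"yaw":0},{"dx":0,"dy":0,"dz":-0.04,"yaw":0},{"dx":0,"dy":0,"dz":-0.035,"yaw":0},{"dx":0,"dy":0,"dz":-0.025,"yaw":0},{"dx":0,"dy":0,"dz":-0.02,"yaw":0},{"dx":0,"dy":0,"dz":-0.01,"yaw":0},{"dx":0,"dy":0,"dz":0,"yaw":0}]'
python3 - <<'E'
from h import *
a=snap("top","t5");b=snap("side","s5")
cv2.imwrite("pics/s5.png",np.hstack([cv2.resize(a[180:300,110:230],(400,400)),cv2.resize(b[200:340,150:290],(400,400))]))
E
```

```text
time_s: 16.45
ee_pos: [445.8, 259.0, 234.6]
ee_rot: [-179.9, 0.0, 103.8]
force: [0.1, -0.2, 0.1]
gripper_width: 47.2
gripper_force: 30.0
time_s: 17.7
ee_pos: [446.8, 258.1, 42.9]
ee_rot: [-179.9, 0.0, 103.8]
force: [0.0, 0.7, -0.6]
gripper_width: 47.7
gripper_force: 30.0
```

View pics/s5.png

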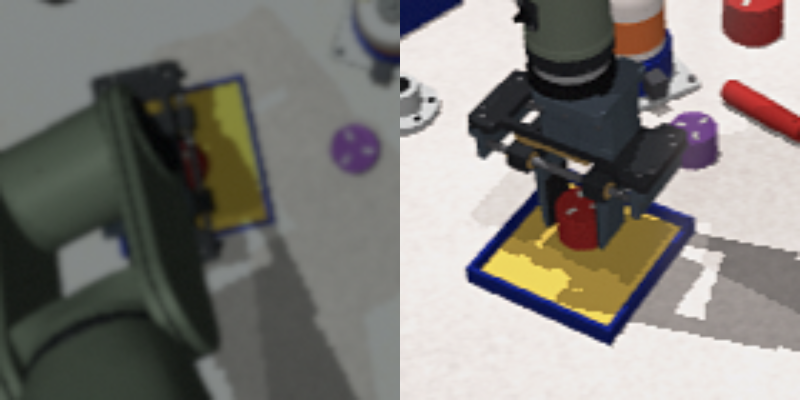

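The cap hangs upright over the middle of the tray, so I'll lower it slowly.

```bash
python3 -m crank '[{"dx":0,"dy":0,"dz":-0.006,"yaw":0},{"dx":0,"dy":0,"dz":-0.006,"yaw":0},{"dx":0,"dy":0,"dz":-0.006,"yaw":0},{"dx":0,"dy":0,"dz":-0.004,"yaw":0},{"dx":0,"dy":0,"dz":-0.002,"yaw":0},{"dx":0,"dy":0,"dz":-0.001,"yaw":0},{"dx":0,"dy":0,"dz":0,"yaw":0}]'
python3 -m crank '[{"dx":0,"dy":0,"dz":-0.001,"yaw":0},{"dx":0,"dy":0,"dz":-0.001,"yaw":0},{"dx":0,"dy":0,"dz":0,"yaw":0}]'
```

```text
time_s: 18.68
ee_pos: [446.8, 258.6, 23.3]
ee_rot: [180.0, -0.0, 103.9]
force: [0.9, -0.2, 0.0]
gripper_width: 47.5
gripper_force: 30.0
time_s: 19.05
ee_pos: [446.7, 258.6, 21.7]
ee_rot: [180.0, 0.0, 103.9]
force: [0.3, -0.1, 0.6]
gripper_width: 47.7
gripper_force: 30.0
```

```bash
python3 -m crank '[{"dx":0,"dy":0,"dz":-0.001,"yaw":0},{"dx":0,"dy":0,"dz":-0.0005,"yaw":0},{"dx":0,"dy":0,"dz":0,"yaw":0}]'
python3 -m crank '[{"dx":0,"dy":0,"dz":-0.0005,"yaw":0},{"dx":0,"dy":0,"dz":0,"yaw":0}]'
```

```text
time_s: 19.42
ee_pos: [446.7, 258.6, 20.5]
ee_rot: [-180.0, 0.0, 103.8]
force: [0.7, 0.4, -0.2]
gripper_width: 47.7
gripper_force: 30.0
time_s: 19.68
ee_pos: [446.7, 258.6, 20.1]
ee_rot: [180.0, 0.0, 103.9]
force: [0.7, -0.8, -0.7]
gripper_width: 47.5
gripper_force: 30.0
```

```bash
python3 -m crank '[{"dx":0,"dy":0,"dz":-0.0005,"yaw":0},{"dx":0,"dy":0,"dz":-0.0005,"yaw":0},{"dx":0,"dy":0,"dz":0,"yaw":0}]'
python3 -m crank '[{"dx":0,"dy":0,"dz":-0.0005,"yaw":0},{"dx":0,"dy":0,"dz":0,"yaw":0},{"dx":0,"dy":0,"dz":0,"yaw":0}]'
```

```text
time_s: 20.05
ee_pos: [446.8, 258.6, 19.9]
ee_rot: [180.0, -0.0, 103.8]
force: [-1.6, -0.4, 5.2]
gripper_width: 47.5
gripper_force: 30.0
time_s: 20.42
ee_pos: [446.8, 258.6, 19.9]
ee_rot: [180.0, -0.0, 103.9]
force: [-1.4, -1.5, 8.4]
gripper_width: 47.8
gripper_force: 30.0
```

Contact is made, so I'll ease off slightly, open part way and rise.

```bash
python3 -m crank '[{"dx":0,"dy":0,"dz":0.001,"yaw":0},{"dx":0,"dy":0,"dz":0,"yaw":0}]' - 10
python3 -m crank '[{"dx":0,"dy":0,"dz":0,"yaw":0},{"dx":0,"dy":0,"dz":0,"yaw":0},{"dx":0,"dy":0,"dz":0,"yaw":0},{"dx":0,"dy":0,"dz":0,"yaw":0}]' 0.75
python3 -m crank '[{"dx":0,"dy":0,"dz":0.01,"yaw":0},{"dx":0,"dy":0,"dz":0.02,"yaw":0},{"dx":0,"dy":0,"dz":0.03,"yaw":0},{"dx":0,"dy":0,"dz":0.04,"yaw":0},{"dx":0,"dy":0,"dz":0.04,"yaw":0},{"dx":0,"dy":0,"dz":0.04,"yaw":0},{"dx":0,"dy":0,"dz":0.04,"yaw":0},{"dx":0,"dy":0,"dz":0,"yaw":0},{"dx":0,"dy":0,"dz":0,"yaw":0}]'
python3 - <<'E'
from h import *
b=snap("side","s6")
cv2.imwrite("pics/s6.png",cv2.resize(b[100:340,100:400],(750,600)))
E
```

```text
time_s: 20.68
ee_pos: [446.8, 258.7, 19.9]
ee_rot: [180.0, -0.0, 103.8]
force: [-0.9, -0.9, 2.4]
gripper_width: 47.6
gripper_force: 10.0
time_s: 21.18
ee_pos: [446.7, 258.6, 19.6]
ee_rot: [-180.0, 0.0, 103.9]
force: [0.1, 0.1, 0.6]
gripper_width: 68.6
gripper_force: 0.0
time_s: 22.3
ee_pos: [446.2, 258.3, 195.3]
ee_rot: [-179.9, 0.0, 103.9]
force: [0.3, -0.5, -0.3]
gripper_width: 68.4
gripper_force: 0.0
```

View pics/s6.png

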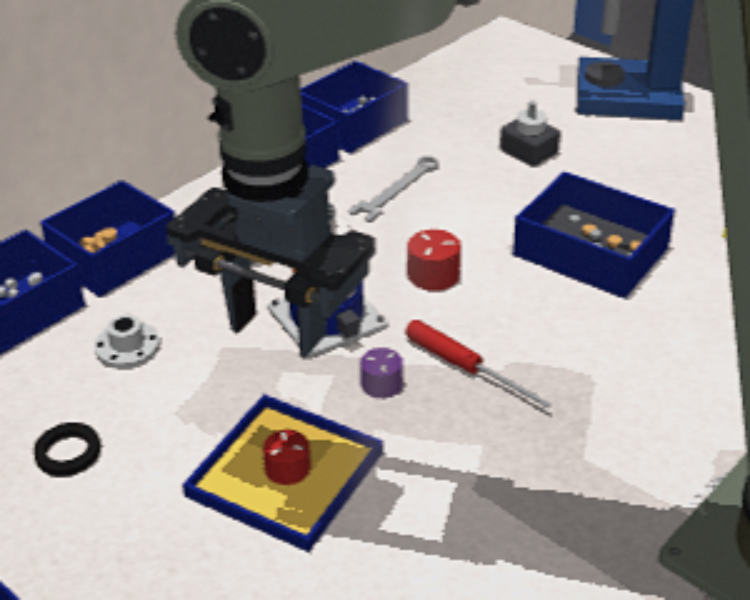

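The cap stands upright in the tray at (287,457), white bars up. The gripper is clear and the other things in view are where they were.

```bash
python3 -c "
from workcell import ticket
print(ticket.job_done())"
```

```text
the job is handed in; nothing more can be done
None
```

The safety cap is off and standing open side down near the centre of the tray with the yellow mat. The readings I took while it was on the bottle never showed more than about 20 N pressing down, and I handed the job in at about 22 s on the robot's clock.

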